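Draw the slipped drip tray home with the pull hook

TASK

The drip tray of the cup shelf has dropped off its spring catches and slid back under the shelf, behind the fixed front guard, where no hand can get at it. Take the hooked rod by its handle, reach in under the guard, hook the tray behind its front wall and draw it gently forward until you feel it snap past both catches and it sits square against the front posts. Ease off as soon as it is home, unhook and lay the rod on the worktop, flat on its handle as it lay before, clear of the shelf. Do not force a jammed tray, do not pull it with the fingers, and leave the cups and the other things as they are.

Things in the scene. Friction and masses are not known exactly. Their poses are not given: they have to be found in the camera images.
- shelf: Chrome wire cup shelf screwed to the worktop, 230 deep, 244 wide, top wires at 120 mm, cups on its rear half (up to 215 mm high). Origin on the worktop under the middle of its front guard; +x runs in under the shelf, y along the guard, z up. The guard is an upright steel panel, 55 to 118 mm above the worktop; below it the front is open between the two posts.
- post (a point): Foot of one of the two rubber-sleeved front posts, 14 mm thick, at x = 10, y = +-84.5 in the shelf's frame (155 mm clear between them for the 150 mm tray body). The tray's ears stop against the backs of the posts; a tray drawn in askew wedges between them.
- catch (a point): One of the two catches: black sprung rollers 8 mm thick, 18 mm high, at x = 30, y = +-93.5 in the shelf's frame. Each yields sideways (damped) as an ear of the tray passes and springs back behind it, one often before the other. Snapping them takes a pull of 8 to 14 N at the hook; the pull then drops, and the ears meet the rubber of the posts within a few mm.
- tray: Loose steel drip tray, 120 long (x) x 150 wide (y) x 16 high, 0.15 to 0.31 kg, rounded corners, walls 4 mm, floor 3 mm. Origin under its middle, front wall at x = -60. Side ears (16 mm long, middle x = -17, ramped both ways) reach to y = +-92; they bend if hauled on with over 25 N, so ease off a wedged tray. Home: origin at x = 42, y = 0 in the shelf's frame, axes parallel, 1 mm play. At the start 60 to 100 mm farther back, askew.
- tray_pocket (a point): Point on the inner face of the tray's front wall, middle of its width, 10 mm above its underside. Here two ribs (14 mm long, 14 mm clear between them) form a pocket for the hook; the wall top is 6 mm higher, the tray floor 7 mm lower.
- pull_hook: Hooked rod, about 0.11 kg: beech handle 110 long x 22 wide x 26 high with flat sides and underside, then a straight steel rod 6 mm thick whose end is turned straight down. Origin under the middle of the handle; +x runs along the rod to the hook, z up. The rod's axis is 19 mm above the underside of the handle and ends at x = 190. At rest it lies on the flat of the handle with the hook down.
- hook_tip (a point): Lowest point of the down-turned end (6 mm thick): x = 190, z = 1.5 mm in the rod's frame. The turned-down part is 17.5 mm long below the rod's axis.
- handle_mid (a point): Middle of the handle, 13 mm above its underside, where it is gripped across its 22 mm width.
- mug: Striped mug, 86x116x90 mm, on the shelf; leave alone. Origin under its middle.
- espresso_cup: Small white cup, 59x83x55 mm, on the shelf; leave alone. Origin under its middle.
- sugar_tin: Square canister with a wooden lid, 68x68x85 mm; leave alone. Origin under its middle.
- teaspoon: Steel teaspoon, 138x28x12 mm; leave alone. Origin under its middle.
- jar_black: Spice jar with a black cap, 48x48x97 mm; leave alone. Origin under its middle.
- salt_shaker: Glass salt shaker, 44x44x90 mm; leave alone. Origin under its middle.
- egg_timer: Round kitchen timer, 66x65x51 mm; leave alone. Origin under its middle.
- tealight: Tea light, 38x38x15 mm; leave alone. Origin under its middle.
There are look-alikes about, which are no part of the job. What is meant by the tray is not orange, and is the larger of those in its own colour.

How it is judged:
On the way, in this order (a step that is already met when the one before it is completed fails the run):
1. the rod's hook is behind the tray's front wall and pulls on it while the tray is still back behind the guard (contact force between pull_hook and tray above 0.3 N and x of tray in the frame of shelf above 0.065 m and x of hook_tip in the frame of tray between -0.0575 and -0.03 m and z of hook_tip in the frame of tray below 0.0145 m), for 0.1 s.
2. the tray is home: past both catches, square against the front posts (x of tray in the frame of shelf between 0.0395 and 0.0445 m and y of tray in the frame of shelf between -0.004 and 0.004 m and angle between the x axis of tray and the x axis of shelf, either way round below 0.03 rad and height (world z) of tray below 0.004 m and angle between tray's own z axis and vertical below 0.04 rad), for 0.2 s.
At the end, for the whole second after the job is handed in: The tray is home (origin 39.5 to 44.5 mm in from the guard, within 4 mm of the middle, square within 0.03 rad, flat) and at rest; the rod lies flat on its handle on the worktop, at rest, its hook end 20 mm or more in front of the guard or over 140 mm sideways from its middle (all of step 2 and linear speed of each of tray, pull_hook below 0.01 m/s and height (world z) of pull_hook below 0.006 m and angle between pull_hook's own z axis and vertical below 0.1 rad and (x of hook_tip in the frame of shelf below -0.02 m or y of hook_tip in the frame of shelf above 0.14 m or y of hook_tip in the frame of shelf below -0.14 m)); the robot touches nothing.
It fails at once if the hook pulls or presses on the tray with more than 25 N (contact force between pull_hook and tray above 25 N).
It fails at once if the fingers touch the tray (contact force between the fingers and tray above 0.5 N).
It fails at once if the rod, the arm or the fingers push on the shelf with more than 15 N (contact force between any of pull_hook, the fingers, the arm and shelf above 15 N).
It fails at once if a bystander is moved by more than 20 mm (distance of any of mug, espresso_cup, sugar_tin, teaspoon, jar_black, salt_shaker, egg_timer, tealight from where it was at the start of the episode above 0.02 m).
It also fails if it takes over 61 s, if anything falls off the work surface, if the arm or the gripper's body presses on something with over 40 N, if the wrist force passes 120 N, or if a joint passes its speed limit or range.

ROBOT

A 7-joint arm with a two-finger parallel gripper is mounted at the origin on a cart in front of the work surface, level with it; the furniture and walls round the work are solid. World frame = base frame: x ahead of the robot, y to its left, z up, the work surface at z = 0. Lengths are in m, angles in rad, forces in N, time in s.
With the tool pointing down it reaches from about 0.425 to 1.025 m from the base axis. Payload 3.6 kg.
Tool frame: the origin (TCP) lies on the centre line of the jaws, within the pads' length; the fingertips stand 14 mm ahead of it and the grasp point (between the pads) lies 5 mm behind it (r.tip_reach is the distance from the TCP to the fingertips, in m); z points along the fingers, y is the line along which they close (so a half turn about z gives the same grasp; the last joint's range is limited). The gripper opens to 85 mm and grips with 20 to 120 N. Pads are 22 mm wide; open, the fingers measure 114 mm over their backs; the gripper's body (76 mm by 85 mm) begins 54 mm behind the grasp point. The pads swing forward as they close: fully open they stand 13 mm farther back than shut.
Start: joints at [-1.302, 0.591, 0.048, 1.609, -0.033, 0.943, -0.034], TCP at [0.257, 0.678, 0.245] pointing down, gripper open.
Joint ranges: [-2.69, 2.69], [-0.47, 2.24], [-1.27, 1.36], [0.19, 2.51], [-1.53, 4.68], [0.08, 2.07], [-3.09, 3.09]. Speed limits (rad/s): [2.57, 2.57, 3.14, 3.14, 3.14, 3.14, 3.14].

INTERFACE

Orientations are given as a unit quaternion [x, y, z, w].
In Python, from station import r gives the robot as it stands.
- The arm moves only by the tool servo_tool, never from a script. Its argument "moves" is text: rows parted by semicolons, each of 4 numbers parted by spaces: the shift along the tool's x, y, z in mm, then the turn about the tool's z in degrees. In form: tx ty tz roll; .... A call has 1 to 5 rows; each row shifts and turns the commanded pose from where the row before left it, along the tool's axes as they then stand; what a row does not reach is not made up. A row lasts 1/10 s, in which the tool goes at most 50 mm and 8.59 degrees, less where a joint would pass 70% of its speed; a pose out of reach is approached as far as the arm can. A call with a gripper value outside its range is refused whole. "hand" is the finger opening in mm, from 0 to 85.4, set as the call begins (left out, the last holds). The fingers move at their own pace and stop on an object; "newtons" is the grip in N (left out, the last holds). Time passes only in rows, so rows that do not move let the fingers close. It gives the time, the measured TCP pose, the force, the opening and the grip force at its end, in the units of the state.
- r.read_state(): the state, without advancing time (a new reading comes with each control period).
- r.grab_frame(name): name is "scene" or "top" or "wrist"; returns a dict with "frame" (420x560x3 uint8, red, green, blue), "vertical_fov" (degrees; the focal length in pixels is half the picture's height over the tangent of half this angle, whatever the lens; pixels are square), "cx", "cy" (the principal point, pixels), "camera_from_world" (4x4, takes a point from world to camera coordinates); the wrist camera has in their place "T_tool_cam" (4x4, takes a point from camera to tool coordinates, whose origin is the TCP and whose axes are the flange's). Camera axes: x right, y down, z forward; pixel columns grow to the right and rows downward; lengths in m; the calibration is good to about 2 mm. A picture is of the moment at which its call begins: read the wrist's pose just before it. There is no depth.
- r.sign_off(): hands the job in; it is judged then, once.
The state is a dict: "time": time; "joint_pos": joint angles; "qd": joint speeds; "tau": joint torques, N m; "ee_pos": TCP position; "eef_rot": TCP orientation; "force": force on the tool from outside, world axes, zero at the start; "ft_torque": the same for the moment, N m; "finger_gap": opening from 0.0 (shut) to 1.0 (fully open); "gripper_force": force on a finger pad.
Only numpy, scipy, OpenCV 4.12 (cv2) and the standard library are available. Lean on these libraries where they do the work, as an engineer would, in place of code of your own. Each camera call takes 0.05 s, during which the arm holds its last target. There are 200 camera calls.

## Working session

There is one attempt and no reset: what is moved stays moved. The work goes in short steps, Python scripts to look and compute and a tool call to move; the robot and the scene stay as the last step left them, time stands still between calls to the robot, and variables do not carry over. Pictures are saved under pics/ and viewed, at most 10 in all, crops included, and the job is handed in when it is done.

Besides the shell and the picture viewer there is one more tool, called by a JSON object that holds its "op" and its "data". servo_tool: Moves the arm, as the interface text tells. Its arguments: {"type":"object","properties":{"moves":{"type":"string"},"hand":{"type":"number"},"newtons":{"type":"number"}},"required":["moves"]}

```bash
mkdir -p pics; cat > h.py <<'E'
import numpy as np, cv2
from station import r
from scipy.spatial.transform import Rotation as R
def cam(n):
    s=r.read_state(); d=r.grab_frame(n); im=d["frame"]
    f=im.shape[0]/2/np.tan(np.radians(d["vertical_fov"])/2)
    if n=="wrist":
        T=np.eye(4); T[:3,:3]=R.from_quat(s["eef_rot"]).as_matrix(); T[:3,3]=s["ee_pos"]
        W=T@d["T_tool_cam"]
    else: W=np.linalg.inv(d["camera_from_world"])
    return im,f,d["cx"],d["cy"],W
def ray(c,u,v,z):
    im,f,cx,cy,W=c
    d=W[:3,:3]@np.array([(u-cx)/f,(v-cy)/f,1]); o=W[:3,3]
    return (o+d*(z-o[2])/d[2])
def proj(c,p):
    im,f,cx,cy,W=c
    q=np.linalg.inv(W)@np.append(p,1); return np.array([cx+f*q[0]/q[2],cy+f*q[1]/q[2]])
def save(c,n): cv2.imwrite("pics/"+n,c[0][:,:,::-1])
E
python3 - <<'E'
from h import *
import pickle
for n in ("scene","top"):
    c=cam(n); save(c,n+".png"); pickle.dump(c,open(n+".pkl","wb")); print(n,c[1:4],c[4].round(3).tolist())
E
```

```text
scene (np.float64(428.5977488548547), 271.1905519870048, 212.14494388645898) [[-0.975, 0.159, -0.153, 0.705], [0.221, 0.744, -0.631, 0.78], [0.014, -0.649, -0.761, 1.047], [0.0, 0.0, 0.0, 1.0]]
top (np.float64(544.5063051064781), 287.5729606731015, 199.262059021992) [[-0.41, -0.795, 0.447, -0.241], [-0.912, 0.36, -0.196, 0.326], [-0.005, -0.488, -0.873, 1.577], [0.0, 0.0, 0.0, 1.0]]
```

View pics/scene.png

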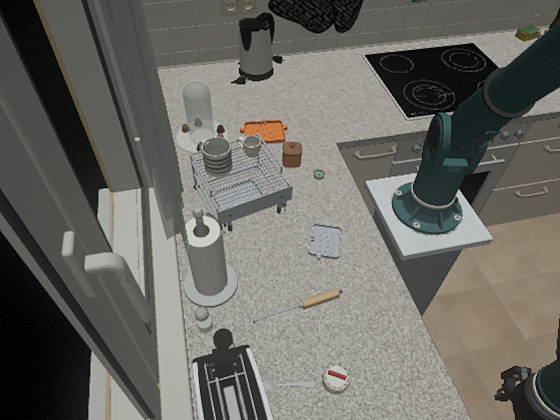

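View pics/top.png

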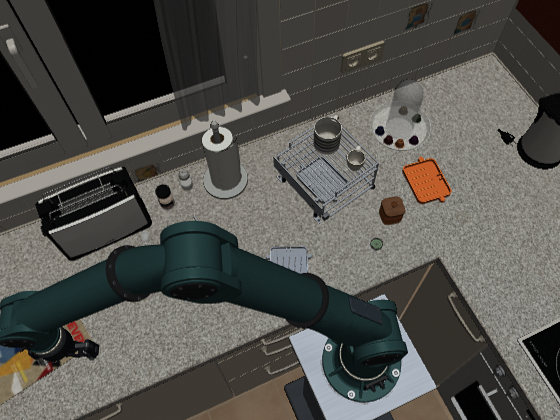

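The scene view shows the shelf with its guard at about (222–290, 185–220), facing the camera. The rod is at (255–342, 292–320), handle to the right. A decoy small grey tray is at (325, 240) and an orange one at (265, 131). The top view shows the shelf at (275–378, 120–215), with the arm hiding the rod.

```bash
python3 - <<'E'
from h import *
import pickle
c=pickle.load(open("scene.pkl","rb")); t=pickle.load(open("top.pkl","rb"))
a=cv2.resize(c[0][130:250,180:310],None,fx=3,fy=3,interpolation=cv2.INTER_CUBIC)   # 390x360
b=cv2.resize(t[0][110:230,265:395],None,fx=3,fy=3,interpolation=cv2.INTER_CUBIC)
h=cv2.resize(c[0][280:330,245:355],None,fx=4,fy=4,interpolation=cv2.INTER_CUBIC)
o=np.zeros((570,790,3),np.uint8); o[:360,:390]=a;o[:360,395:785]=b;o[365:565,:440]=h
cv2.imwrite("pics/crop.png",o[:,:,::-1])
for uv in [(255,320),(343,292),(303,304)]: print(ray(c,*uv,0.02).round(3))
for uv in [(222,215),(290,192)]: print(ray(c,*uv,0.118).round(3))
E
```

```text
[0.62  0.278 0.02 ]
[0.37  0.248 0.02 ]
[0.486 0.26  0.02 ]
[ 0.656 -0.01   0.118]
[ 0.446 -0.056  0.118]
```

View pics/crop.png

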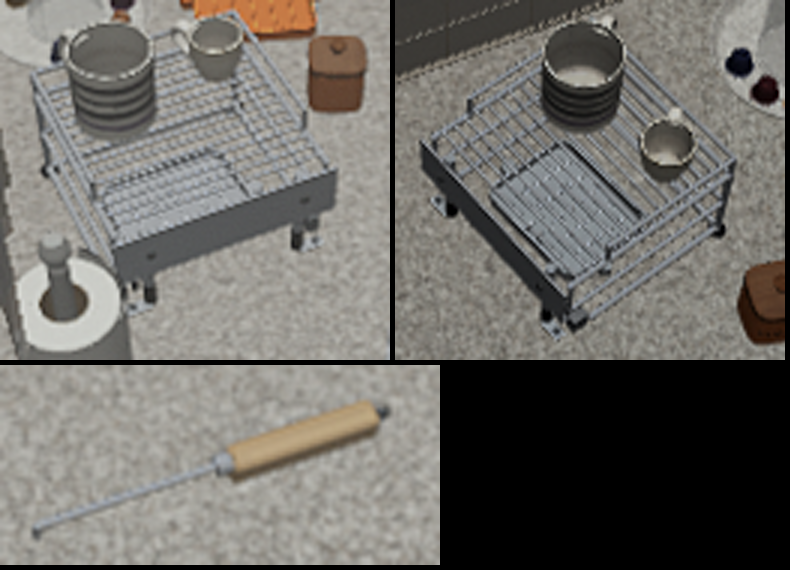

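The crop shows the guard's top edge in the scene crop from (107,247) to (335,172), and in the top crop from (421,148) to (570,300). The posts and feet are below it. The tray is visible through the wires, left and low behind the guard. The rod's handle runs from (230,460) to (380,410), with its tip at (36,530).

```bash
python3 - <<'E'
from h import *
import pickle
c=pickle.load(open("scene.pkl","rb")); t=pickle.load(open("top.pkl","rb"))
S=lambda x,y:(180+x/3,130+y/3); T=lambda x,y:(265+(x-395)/3,110+y/3); H=lambda x,y:(245+x/4,280+(y-365)/4)
print("guard L", ray(c,*S(107,247),.118), ray(t,*T(570,300),.118), ray(c,*S(335,172),.118), ray(t,*T(421,148),.118))
print("postfeet scene", ray(c,*S(150,300),0), ray(c,*S(297,247),0),"top",ray(t,*T(548,325),0),ray(t,*T(450,212),0))
print("traytop rear corners top", ray(t,*T(562,145),.016), ray(t,*T(640,215),.016), "front", ray(t,*T(495,198),.016))
print("traytop scene rear", ray(c,*S(210,152),.016), ray(c,*S(245,190),.016),ray(c,*S(105,185),.016))
print("rod", ray(c,*H(36,534),.0), ray(c,*H(228,462),.019), ray(c,*H(380,414),.019))
s=r.read_state(); print(s); print(r.tip_reach, R.from_quat(s["eef_rot"]).as_matrix().round(3))
d=r.grab_frame("wrist"); print(d["T_tool_cam"].round(3).tolist(), d["vertical_fov"],d["cx"],d["cy"])
E
```

```text
guard L [ 0.67251728 -0.023107    0.118     ] [ 0.42680416 -0.08481655  0.118     ] [ 0.43633117 -0.07337126  0.118     ] [ 0.6574722  -0.02067653  0.118     ]
postfeet scene [ 0.63501181 -0.04439474  0.        ] [ 0.46988088 -0.08256747  0.        ] top [ 0.46306571 -0.08281919  0.        ] [ 0.63762632 -0.04414325  0.        ]
traytop rear corners top [ 0.65758956 -0.19319425  0.016     ] [ 0.53783172 -0.23158504  0.016     ] front [ 0.62464295 -0.09379129  0.016     ]
traytop scene rear [ 0.53656793 -0.22630025  0.016     ] [ 0.51014539 -0.16107695  0.016     ] [ 0.65869756 -0.20033411  0.016     ]
rod [0.62254354 0.27359879 0.        ] [0.48889701 0.25938374 0.019     ] [0.37786386 0.24642919 0.019     ]
{'time': 0.1, 'joint_pos': array([-1.30249019,  0.59207482,  0.04830135,  1.60969561, -0.03329561,
        0.94272095, -0.03369665]), 'qd': array([-5.11583432e-04, -4.00384850e-05,  3.72758026e-04, -1.79348053e-03,
       -1.01090276e-03, -5.77427800e-04, -9.82198860e-04]), 'tau': array([ 4.47181694e-03, -5.49999189e+01,  1.55315347e+00, -1.98826522e+01,
        9.74447059e-03,  3.78363038e-03,  8.01657364e-06]), 'ee_pos': array([0.25635581, 0.67738795, 0.24422035]), 'eef_rot': array([ 1.79874279e-01,  9.83689050e-01, -1.03911022e-03, -1.28625807e-04]), 'force': array([-0.07751238,  0.74963909, -0.73679484]), 'ft_torque': array([ 0.00720702,  0.02532521, -0.01266147]), 'gripper_force': 0.0, 'finger_gap': 0.9993512849478945}
0.014 [[-0.935  0.354 -0.001]
 [ 0.354  0.935 -0.002]
 [-0.    -0.002 -1.   ]]
[[-0.0, -0.957, -0.29, 0.074], [1.0, -0.0, 0.001, 0.001], [-0.001, -0.29, 0.957, -0.128], [0.0, 0.0, 0.0, 1.0]] 63.79962642842204 272.6016306996105 201.98900707716382
```

{"op": "servo_tool", "data": {"moves": "-32 -35 -3.3 0; -32 -35 -3.3 0; -32 -35 -3.3 0; -32 -35 -3.3 0; -32 -35 -3.3 0"}}

```text
time: 0.65
ee_pos: [0.3447, 0.4557, 0.2617]
eef_rot: [0.18, 0.984, -0.0, 0.0]
force: [1.1, 0.7, -1.0]
finger_gap: 1.004
gripper_force: 0.0
```

{"op": "servo_tool", "data": {"moves": "-32 -35 -3.3 0; -32 -35 -3.3 0; -32 -35 -3.3 0; -32 -35 -3.3 0; -32 -35 -3.3 0"}}

```text
time: 1.15
ee_pos: [0.4323, 0.2355, 0.2785]
eef_rot: [0.18, 0.984, 0.0, 0.0]
force: [1.5, 1.2, -0.8]
finger_gap: 1.001
gripper_force: 0.0
```

{"op": "servo_tool", "data": {"moves": "-32 -35 -3.3 0; -32 -35 -3.3 0; -32 -35 -3.3 0; -32 -35 -3.3 0; -32 -35 -3.3 0"}}

```text
time: 1.65
ee_pos: [0.5199, 0.0153, 0.295]
eef_rot: [0.18, 0.984, 0.0, -0.0]
force: [0.7, 0.4, -0.6]
finger_gap: 0.998
gripper_force: 0.0
```

{"op": "servo_tool", "data": {"moves": "-32 -35 -3.3 0; -32 -35 -3.3 0; 0 0 0 8; 0 0 0 8; 0 0 0 8"}}

```text
time: 2.15
ee_pos: [0.5546, -0.0717, 0.3011]
eef_rot: [0.384, 0.923, -0.0, -0.0]
force: [-0.2, -1.2, -0.1]
finger_gap: 1.002
gripper_force: 0.0
```

{"op": "servo_tool", "data": {"moves": "0 0 0 8; 0 0 0 8; 0 0 0 8; 0 0 0 8; 0 0 0 0"}}

```text
time: 2.65
ee_pos: [0.5546, -0.0707, 0.3011]
eef_rot: [0.62, 0.784, -0.0, -0.0]
force: [-0.5, -0.4, -0.1]
finger_gap: 1.002
gripper_force: 0.0
```

```bash
python3 - <<'E'
from h import *
import pickle
c=cam("wrist"); pickle.dump(c,open("w1.pkl","wb"))
s=r.read_state(); print(s["time"],s["ee_pos"],s["joint_pos"].round(2), R.from_quat(s["eef_rot"]).as_matrix().round(3))
cv2.imwrite("pics/w1.png",cv2.resize(c[0],(800,600),interpolation=cv2.INTER_CUBIC)[:,:,::-1])
E
```

```text
2.7 [ 0.55458725 -0.07072302  0.3011494 ] [-0.33  0.35  0.5   1.94 -0.21  0.9   0.5 ] [[-0.233  0.973 -0.001]
 [ 0.973  0.233 -0.   ]
 [-0.    -0.001 -1.   ]]
```

View pics/w1.png

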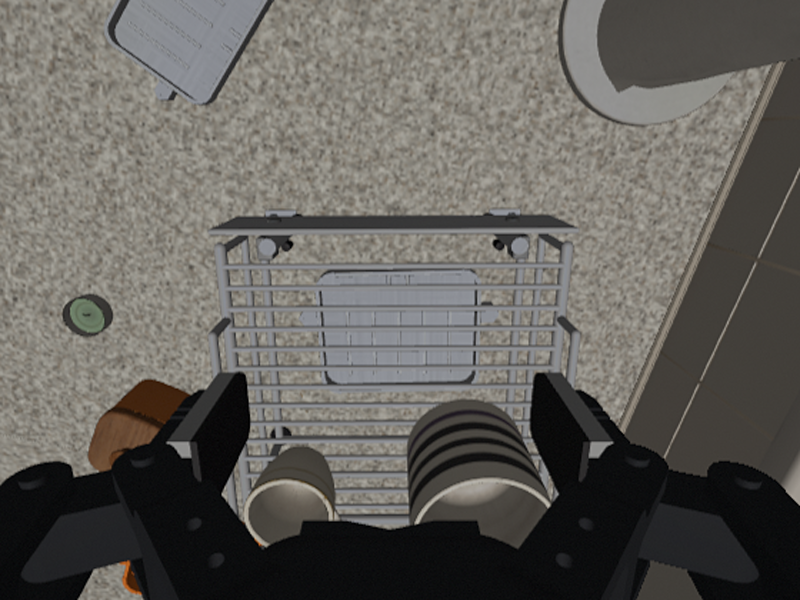

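The wrist view is clear. The tray's front wall is along v≈271 (u 321–476), with ribs near (387, 280) and (412, 280). The ears are at (308, 315) and (490, 312), and the black catches at (287, 245) and (498, 244). The guard's top is at v≈216 and its bottom at v≈230.

```bash
python3 - <<'E'
from h import *
import pickle
c=pickle.load(open("w1.pkl","rb")); k=.7
for n,u,v,z in [("guardL",212,231,.118),("guardR",578,229,.118),("catL",287,245,.018),("catR",498,244,.018),("trayFL",320,274,.016),("trayFR",477,271,.016),("trayRL",325,384,.016),("trayRR",474,382,.016),("earL",302,315,.012),("earR",497,312,.012),("front mid",400,271,.016),("pocket",400,280,.01)]:
    print(n, ray(c,u*k,v*k,z).round(4))
im=c[0][180:280,205:355]; 
o=cv2.resize(im,(795,530),interpolation=cv2.INTER_CUBIC); cv2.imwrite("pics/w1c.png",o[:,:,::-1])
# 5.3x
E
```

```text
guardL [ 0.4378 -0.0783  0.118 ]
guardR [ 0.6692 -0.0222  0.118 ]
catL [ 0.4705 -0.1014  0.018 ]
catR [ 0.6483 -0.0584  0.018 ]
trayFL [ 0.5031 -0.121   0.016 ]
trayFR [ 0.6379 -0.0862  0.016 ]
trayRL [ 0.5283 -0.2266  0.016 ]
trayRR [ 0.6658 -0.1918  0.016 ]
earL [ 0.494  -0.1644  0.012 ]
earR [ 0.6677 -0.1202  0.012 ]
front mid [ 0.5716 -0.1019  0.016 ]
pocket [ 0.574  -0.1116  0.01  ]
```

View pics/w1c.png

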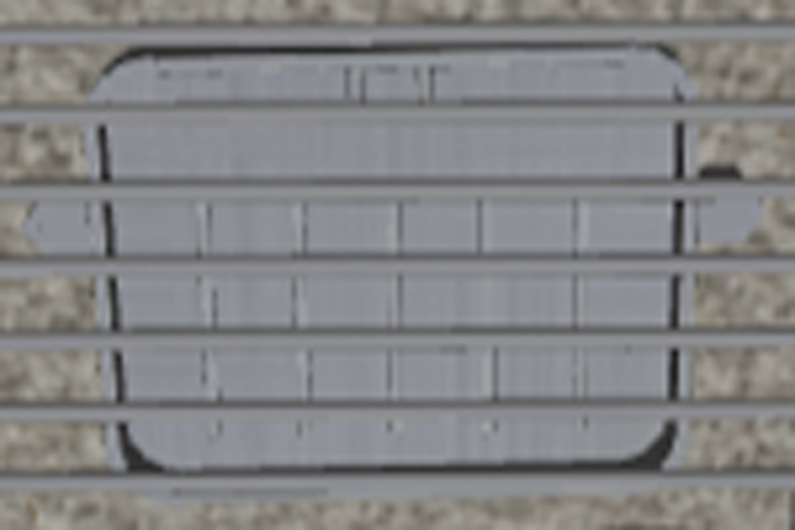

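The crop (5.3×) shows the front wall's top band from y≈55 to 72, with ribs at x≈355 and 427, so the pocket centre is (391, 72). The outer sides are at x≈90 and 694, and the ear tips at x≈25 and 762.

```bash
python3 - <<'E'
from h import *
import pickle
c=pickle.load(open("w1.pkl","rb"))
g=lambda x,y,z:ray(c,205+x/5.3,180+y/5.3,z)
P=dict(il=g(175,74,.016),ir=g(610,66,.016),pocket=g(391,71,.016),earL=g(25,225,.013),earR=g(762,215,.013),backL=g(180,487,.016),backR=g(600,480,.016))
# shelf frame from guard corners + catches + posts
gl,gr=np.array([.4378,-.0783]),np.array([.6692,-.0222]); cl,cr=np.array([.4705,-.1014]),np.array([.6483,-.0584])
for a,b in((gl,gr),(cl,cr)): print(np.degrees(np.arctan2(*(b-a)[::-1])), (a+b)/2, np.linalg.norm(b-a))
th=np.radians(13.5); y=np.array([np.cos(th),np.sin(th)]); x=np.array([y[1],-y[0]])
O=((gl+gr)/2+((cl+cr)/2-.03*x))/2; print("O",O)
for n,p in P.items(): print(n,p.round(4),"shelf",((p[:2]-O)@x).round(4),((p[:2]-O)@y).round(4))
E
```

```text
13.627703527541634 [ 0.5535  -0.05025] 0.23810327591194538
13.595632263554444 [ 0.5594 -0.0799] 0.1829257772977882
O [ 0.55294832 -0.05048945]
il [ 0.521  -0.1197  0.016 ] shelf 0.0598 -0.0472
ir [ 0.6219 -0.0937  0.016 ] shelf 0.0582 0.057
pocket [ 0.5712 -0.107   0.016 ] shelf 0.0592 0.0045
earL [ 0.4925 -0.1672  0.013 ] shelf 0.0993 -0.086
earR [ 0.6694 -0.1226  0.013 ] shelf 0.0973 0.0964
backL [ 0.5444 -0.2276  0.016 ] shelf 0.1702 -0.0496
backR [ 0.6491 -0.2007  0.016 ] shelf 0.1685 0.0585
```

{"op": "servo_tool", "data": {"moves": "38 -4.7 20 0; 38 -4.7 20 0; 38 -4.7 20 0; 38 -4.7 20 0; 38 -4.7 20 0", "hand": 60}}

```text
time: 3.2
ee_pos: [0.4878, 0.1099, 0.2009]
eef_rot: [0.62, 0.785, 0.0, 0.0]
force: [0.2, -0.2, -1.3]
finger_gap: 0.703
gripper_force: 0.0
```

{"op": "servo_tool", "data": {"moves": "38 -4.7 20 0; 38 -4.7 20 0; 38 -4.7 20 0; 38 -4.7 20 0; 0 0 0 -8.3"}}

```text
time: 3.7
ee_pos: [0.4312, 0.2583, 0.1189]
eef_rot: [0.555, 0.832, -0.001, -0.002]
force: [-0.1, -0.5, 0.3]
finger_gap: 0.704
gripper_force: 0.0
```

{"op": "servo_tool", "data": {"moves": "0 0 0 -8.3; 0 0 0 -8.3; 0 0 0 -8.3; 0 0 0 -8.3; 0 0 0 -8.3"}}

```text
time: 4.2
ee_pos: [0.4354, 0.2524, 0.1215]
eef_rot: [0.228, 0.974, 0.0, 0.0]
force: [-0.3, 0.7, 0.3]
finger_gap: 0.702
gripper_force: 0.0
```

{"op": "servo_tool", "data": {"moves": "0 0 0 -8.3; 0 0 0 -8.3; 0 0 0 -8.3; 0 0 0 -8.3; 0 0 0 0"}}

```text
time: 4.7
ee_pos: [0.4354, 0.2522, 0.1215]
eef_rot: [-0.056, 0.998, 0.0, 0.0]
force: [0.4, -0.2, -0.1]
finger_gap: 0.707
gripper_force: 0.0
```

```bash
python3 - <<'E'
from h import *
import pickle
t=pickle.load(open("scene.pkl","rb"))
for p in [(312,225),(341,229),(338,257),(310,252),(322,262)]: print("decoy",ray(t,*p,.016).round(3))
c=cam("wrist"); pickle.dump(c,open("w2.pkl","wb"))
s=r.read_state(); M=R.from_quat(s["eef_rot"]).as_matrix(); print(s["time"],s["ee_pos"],s["joint_pos"].round(2), M.round(3))
hsv=cv2.cvtColor(c[0],cv2.COLOR_RGB2HSV); m=cv2.inRange(hsv,(8,70,90),(25,255,255))
n,l,st,ce=cv2.connectedComponentsWithStats(m); i=1+st[1:,4].argmax()
ct=cv2.minAreaRect(np.argwhere(l==i)[:,::-1].astype(np.float32)); print(st[i])
b=cv2.boxPoints(ct); W=[ray(c,u,v,.024) for u,v in b]; print(np.round(W,4)); print("mid",np.mean(W,0), "tool", M.T@(np.mean(W,0)-s["ee_pos"]))
save(c,"w2.png")
E
```

```text
decoy [0.386 0.002 0.016]
decoy [0.303 0.036 0.016]
decoy [0.345 0.133 0.016]
decoy [0.42  0.098 0.016]
decoy [0.396 0.14  0.016]
4.75 [0.43537068 0.25216873 0.12151002] [-0.56  0.51 -0.07  2.19  0.08  0.44  0.98] [[-0.994 -0.108 -0.   ]
 [-0.108  0.994  0.001]
 [-0.     0.001 -1.   ]]
[ 255  133   33  146 4204]
[[0.3844 0.2351 0.024 ]
 [0.3817 0.2551 0.024 ]
 [0.4879 0.2706 0.024 ]
 [0.491  0.2478 0.024 ]]
mid [0.43627087 0.25214927 0.024     ] tool [-0.00088582 -0.00019176  0.09750996]
```

View pics/w2.png

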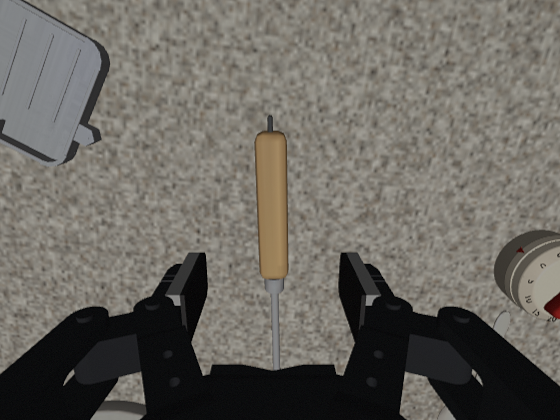

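The handle is centred between the fingers (u≈271, v 130–278), and the rod runs towards the gripper. I'll descend and grip.

{"op": "servo_tool", "data": {"moves": "0 0 30 -1.3; 0 0 30 0; 0 0 25 0; 0 0 12 0; 0 0 6 0"}}

```text
time: 5.25
ee_pos: [0.4348, 0.2521, 0.0174]
eef_rot: [-0.066, 0.998, -0.0, -0.001]
force: [0.7, -0.0, 0.1]
finger_gap: 0.702
gripper_force: 0.0
```

{"op": "servo_tool", "data": {"moves": "0 0 0 0; 0 0 0 0; 0 0 0 0; 0 0 0 0; 0 0 0 0", "hand": 10, "newtons": 90}}

```text
time: 5.75
ee_pos: [0.4357, 0.2525, 0.0197]
eef_rot: [-0.066, 0.998, 0.0, 0.001]
force: [-1.4, -0.2, 7.2]
finger_gap: 0.236
gripper_force: 88.7
```

{"op": "servo_tool", "data": {"moves": "0 0 0 0; 0 0 0 0; 0 0 0 0; 0 0 0 0"}}

```text
time: 6.15
ee_pos: [0.4357, 0.2525, 0.0197]
eef_rot: [-0.066, 0.998, 0.0, 0.001]
force: [-1.0, -0.0, 7.9]
finger_gap: 0.233
gripper_force: 88.7
```

{"op": "servo_tool", "data": {"moves": "0 0 -10 0; 0 0 -15 0; 0 0 0 8.4; 0 0 0 8.4; 0 0 0 8.4"}}

```text
time: 6.65
ee_pos: [0.4353, 0.2523, 0.0444]
eef_rot: [0.156, 0.988, 0.001, 0.0]
force: [-0.1, 0.2, -1.2]
finger_gap: 0.234
gripper_force: 88.0
```

{"op": "servo_tool", "data": {"moves": "0 0 0 8.4; 0 0 0 8.4; 0 0 0 8.4; 0 0 0 8.4; 0 0 0 8.4"}}

```text
time: 7.15
ee_pos: [0.4352, 0.2525, 0.0442]
eef_rot: [0.5, 0.866, 0.001, -0.0]
force: [0.2, -0.3, -0.7]
finger_gap: 0.235
gripper_force: 88.0
```

{"op": "servo_tool", "data": {"moves": "0 0 0 8.4; 0 0 0 8.4; -31 15.8 0 0; -31 15.8 0 0; -30 15.8 0 0"}}

```text
time: 7.65
ee_pos: [0.5035, 0.1736, 0.0442]
eef_rot: [0.618, 0.786, 0.001, -0.0]
force: [-0.3, -0.2, -0.6]
finger_gap: 0.239
gripper_force: 88.2
```

{"op": "servo_tool", "data": {"moves": "0 0 0 0; 0 0 0 0"}}

```text
time: 7.85
ee_pos: [0.5033, 0.1731, 0.044]
eef_rot: [0.62, 0.785, 0.0, -0.0]
force: [-0.5, 1.0, -0.8]
finger_gap: 0.237
gripper_force: 88.2
```

```bash
python3 - <<'E'
from h import *
import pickle
s=r.read_state(); M=R.from_quat(s["eef_rot"]).as_matrix(); print(s["time"],s["ee_pos"],s["joint_pos"].round(2), M.round(3))
c=cam("scene"); pickle.dump(c,open("s2.pkl","wb"))
t=s["ee_pos"]+M@[-.19,0,-.008]; p=proj(c,t); print("pred tip",t,p)
u,v=p.astype(int); u0,v0=u-40,v-30
cv2.imwrite("pics/s2.png",cv2.resize(c[0][v0:v0+60,u0:u0+80],(800,600),interpolation=cv2.INTER_CUBIC)[:,:,::-1]); print(u0,v0)
E
```

```text
7.85 [0.5033108  0.17313744 0.04403113] [-0.58  0.69  0.23  2.17 -0.46  0.33  0.27] [[-0.232  0.973  0.   ]
 [ 0.973  0.232  0.001]
 [ 0.001  0.001 -1.   ]]
pred tip [ 0.54744894 -0.01166917  0.05192663] [259.73505219 222.86035024]
219 192
```

View pics/s2.png

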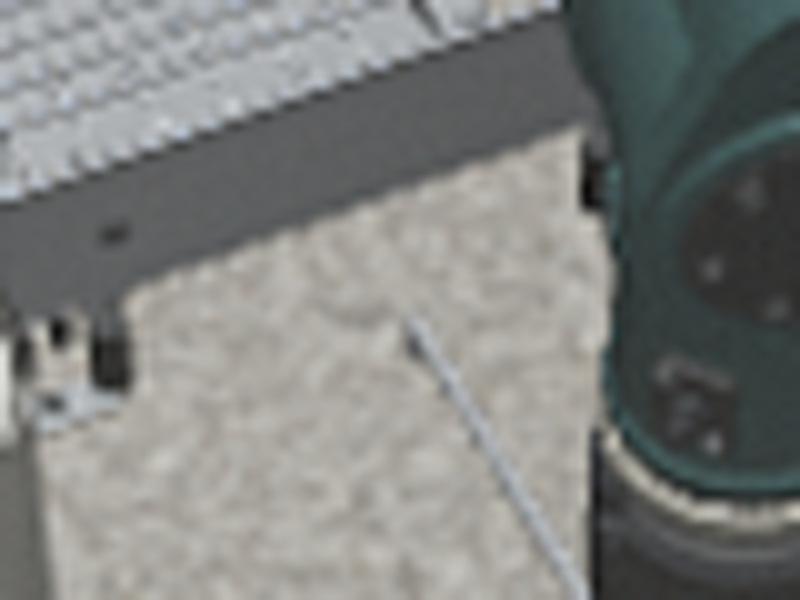

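The rod end shows at crop (412, 325), i.e. image (260.2, 224.5). The hook points down in front of the guard, midway between the posts at about (110, 360) and (592, 175).

```bash
python3 - <<'E'
from h import *
import pickle
c=pickle.load(open("s2.pkl","rb"))
O=np.array([.5530,-.0505]); x=np.array([.2351,-.972]); y=np.array([.972,.2351])
S=lambda p:((p[:2]-O)@x*1000).round(1).tolist()+[((p[:2]-O)@y*1000).round(1)]
g=lambda a,b,z:ray(c,219+a/10,192+b/10,z)
print("rod end",S(g(412,325,.0433)),"rod pt",S(g(500,460,.0433)), "tip",S(g(415,352,.027)))
print("pred",S(np.array([.5033,.17314])+.19*np.array([.232,-.973])))
print("posts",S(g(112,390,0)),S(g(595,212,0)))
w=pickle.load(open("w1.pkl","rb"))
print("pocket in scene ref: front",S(ray(w,205+391/5.3,180+71/5.3,.016)))
E
```

```text
Traceback (most recent call last):
TypeError: unsupported operand type(s) for +: 'float' and 'list'
```

```bash
python3 - <<'E'
from h import *
import pickle
c=pickle.load(open("s2.pkl","rb"))
O=np.array([.5530,-.0505]); x=np.array([.2351,-.972]); y=np.array([.972,.2351])
S=lambda p:(((p[:2]-O)@x*1000).round(1),((p[:2]-O)@y*1000).round(1))
g=lambda a,b,z:ray(c,219+a/10,192+b/10,z)
print("rod end",S(g(412,325,.0433)),"rod pt",S(g(500,460,.0433)), "tip",S(g(415,352,.027)))
print("pred",S(np.array([.5033,.17314])+.19*np.array([.232,-.973])))
print("posts",S(g(112,390,0)),S(g(595,212,0)))
E
```

```text
rod end (np.float64(-39.0), np.float64(2.2)) rod pt (np.float64(-96.0), np.float64(0.8)) tip (np.float64(-37.1), np.float64(0.4))
pred (np.float64(-39.0), np.float64(3.7))
posts (np.float64(9.5), np.float64(82.1)) (np.float64(9.1), np.float64(-85.2))
```

{"op": "servo_tool", "data": {"moves": "-30 0.2 0 0; -30 0.2 0 0; -27 0.2 0 0; -20 0.2 0 0; 0 0 0 0"}}

```text
time: 8.4
ee_pos: [0.5287, 0.0679, 0.0438]
eef_rot: [0.62, 0.785, -0.0, 0.0]
force: [-0.5, 0.3, -1.2]
finger_gap: 0.235
gripper_force: 88.2
```

{"op": "servo_tool", "data": {"moves": "0 0 5 0; 0 0 5 0; 0 0 4 0; 0 0 3 0; 0 0 0 0"}}

```text
time: 8.9
ee_pos: [0.5281, 0.0708, 0.0258]
eef_rot: [0.618, 0.786, -0.0, -0.001]
force: [0.9, -0.6, -1.8]
finger_gap: 0.233
gripper_force: 88.2
```

{"op": "servo_tool", "data": {"moves": "2 0 0 0; 2 0 0 0; 1 0 0 0; 1 0 0 0; 0 0 0 0"}}

```text
time: 9.4
ee_pos: [0.5273, 0.076, 0.0265]
eef_rot: [0.619, 0.786, 0.0, 0.0]
force: [1.0, -0.5, -0.9]
finger_gap: 0.239
gripper_force: 88.2
```

{"op": "servo_tool", "data": {"moves": "2 0 0 0; 2 -0.5 0 0; 3 -0.5 0 0; 3 -0.5 0 0; 3 -0.5 0 0"}}

```text
time: 9.9
ee_pos: [0.5222, 0.0883, 0.0264]
eef_rot: [0.619, 0.786, -0.0, 0.0]
force: [1.1, -1.7, -0.5]
finger_gap: 0.241
gripper_force: 88.2
```

{"op": "servo_tool", "data": {"moves": "3 -0.5 0 0; 3 -0.5 0 0; 3 -0.5 0 0; 3 0 0 0; 0 0 0 0"}}

```text
time: 10.4
ee_pos: [0.5177, 0.1002, 0.0264]
eef_rot: [0.618, 0.786, 0.0, -0.0]
force: [0.3, 0.5, -0.6]
finger_gap: 0.234
gripper_force: 88.2
```

```bash
python3 - <<'E'
from h import *
import pickle
s=r.read_state(); print(s["time"],s["ee_pos"],s["force"])
c=cam("scene"); t=cam("top"); pickle.dump((c,t),open("s3.pkl","wb"))
o=np.zeros((600,800,3),np.uint8); 
a=cv2.resize(c[0][170:250,195:315],(600,400),interpolation=cv2.INTER_CUBIC)[:, :400]
b=cv2.resize(t[0][120:220,270:370],(400,400),interpolation=cv2.INTER_CUBIC)
o=np.hstack([a,b]); cv2.imwrite("pics/s3.png",o[:,:,::-1])
E
```

```text
10.4 [0.51768199 0.10016667 0.02635324] [ 0.28100674  0.53260139 -0.55148468]
```

View pics/s3.png

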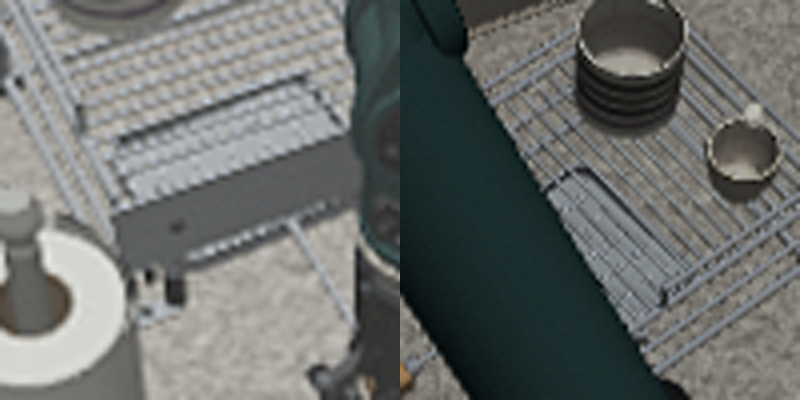

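The tray has followed the hook. In the scene half its front edge now shows below the guard from (190,258) to (350,205), and its dark rear wall runs from (118,138) to (305,78). In the top half the rear wall runs from (585,170) to (685,268), and the cups are unmoved.

```bash
python3 - <<'E'
from h import *
import pickle
c,t=pickle.load(open("s3.pkl","rb"))
O=np.array([.5530,-.0505]); x=np.array([.2351,-.972]); y=np.array([.972,.2351])
S=lambda p:(((p[:2]-O)@x*1000).round(1),((p[:2]-O)@y*1000).round(1))
g=lambda a,b,z:S(ray(c,195+a/5,170+b/5,z)); h=lambda a,b,z:S(ray(t,270+(a-400)/4,120+b/4,z))
print("rear scene",g(118,138,.016),g(305,78,.016),"front",g(200,258,.016),g(340,210,.016))
print("rear top",h(585,170,.016),h(685,268,.016))
print("tip",S(np.array([.5177,.1002])+.191*np.array([.234,-.972])))
E
```

```text
rear scene (np.float64(140.8), np.float64(66.7)) (np.float64(137.4), np.float64(-65.8)) front (np.float64(25.2), np.float64(58.4)) (np.float64(22.8), np.float64(-36.7))
rear top (np.float64(140.6), np.float64(64.3)) (np.float64(144.7), np.float64(-61.9))
tip (np.float64(36.2), np.float64(0.9))
```

{"op": "servo_tool", "data": {"moves": "2 0 0 0; 2 0 0 0; 2 0 0 0; 2 0 0 0; 2 0 0 0"}}

```text
time: 11.0
ee_pos: [0.5156, 0.1092, 0.0264]
eef_rot: [0.619, 0.786, -0.0, 0.0]
force: [0.4, -0.9, -1.9]
finger_gap: 0.237
gripper_force: 88.2
```

{"op": "servo_tool", "data": {"moves": "2 0 0 0; 2 0 0 0; 2 0 0 0; 2 0 0 0; 2 0 0 0"}}

```text
time: 11.5
ee_pos: [0.5133, 0.119, 0.0264]
eef_rot: [0.619, 0.786, 0.0, -0.0]
force: [0.7, -0.9, -1.8]
finger_gap: 0.237
gripper_force: 88.2
```

{"op": "servo_tool", "data": {"moves": "1 0 0 0; 1 0 0 0; 1 0 0 0; 1 0 0 0; 1 0 0 0"}}

```text
time: 12.0
ee_pos: [0.5121, 0.1237, 0.0264]
eef_rot: [0.619, 0.786, -0.0, 0.0]
force: [1.6, -0.5, -0.7]
finger_gap: 0.236
gripper_force: 88.2
```

{"op": "servo_tool", "data": {"moves": "1 0 0 0; 1 0 0 0; 1 0 0 0; 1 0 0 0; 1 0 0 0"}}

```text
time: 12.5
ee_pos: [0.511, 0.1286, 0.0264]
eef_rot: [0.619, 0.786, 0.0, 0.0]
force: [-0.4, -1.5, -0.8]
finger_gap: 0.237
gripper_force: 88.2
```

{"op": "servo_tool", "data": {"moves": "1 0 0 0; 1 0 0 0; 1 0 0 0; 0 0 0 0"}}

```text
time: 12.9
ee_pos: [0.5102, 0.1317, 0.0264]
eef_rot: [0.618, 0.786, 0.0, -0.0]
force: [0.3, -0.8, -1.9]
finger_gap: 0.232
gripper_force: 88.2
```

{"op": "servo_tool", "data": {"moves": "1 0 0 0; 1 0 0 0; 0 0 0 0"}}

```text
time: 13.2
ee_pos: [0.5097, 0.1336, 0.0264]
eef_rot: [0.619, 0.786, 0.0, -0.0]
force: [0.6, -0.6, -0.5]
finger_gap: 0.233
gripper_force: 88.2
```

{"op": "servo_tool", "data": {"moves": "1 0 0 0; 1 0 0 0; 0 0 0 0"}}

```text
time: 13.5
ee_pos: [0.5097, 0.1343, 0.0264]
eef_rot: [0.619, 0.785, -0.0, 0.001]
force: [1.2, -4.1, -1.4]
finger_gap: 0.237
gripper_force: 88.1
```

{"op": "servo_tool", "data": {"moves": "1 0 0 0; 0 0 0 0"}}

```text
time: 13.7
ee_pos: [0.5097, 0.1345, 0.0264]
eef_rot: [0.619, 0.785, -0.0, 0.001]
force: [1.8, -5.7, -1.8]
finger_gap: 0.232
gripper_force: 88.1
```

{"op": "servo_tool", "data": {"moves": "1 0 0 0; 0 0 0 0"}}

```text
time: 13.9
ee_pos: [0.5097, 0.1346, 0.0264]
eef_rot: [0.62, 0.785, -0.001, 0.002]
force: [2.7, -7.6, -1.8]
finger_gap: 0.237
gripper_force: 88.1
```

{"op": "servo_tool", "data": {"moves": "1 0 0 0; 0 0 0 0"}}

```text
time: 14.1
ee_pos: [0.5096, 0.1349, 0.0264]
eef_rot: [0.62, 0.785, -0.001, 0.002]
force: [2.9, -8.1, -2.4]
finger_gap: 0.238
gripper_force: 88.1
```

{"op": "servo_tool", "data": {"moves": "1 0 0 0; 0 0 0 0"}}

```text
time: 14.3
ee_pos: [0.5093, 0.1352, 0.0264]
eef_rot: [0.62, 0.784, -0.001, 0.002]
force: [2.5, -10.5, -3.3]
finger_gap: 0.234
gripper_force: 88.1
```

{"op": "servo_tool", "data": {"moves": "1 0 0 0; 0 0 0 0"}}

```text
time: 14.5
ee_pos: [0.5091, 0.1358, 0.0264]
eef_rot: [0.62, 0.784, -0.001, 0.002]
force: [2.5, -10.4, -2.5]
finger_gap: 0.237
gripper_force: 88.1
```

{"op": "servo_tool", "data": {"moves": "0.5 0 0 0; 0 0 0 0"}}

```text
time: 14.7
ee_pos: [0.5091, 0.1361, 0.0264]
eef_rot: [0.62, 0.784, -0.001, 0.002]
force: [1.9, -10.6, -2.9]
finger_gap: 0.233
gripper_force: 88.1
```

{"op": "servo_tool", "data": {"moves": "0.5 0 0 0; 0 0 0 0; 0 0 0 0; 0 0 0 0"}}

```text
time: 15.1
ee_pos: [0.509, 0.1365, 0.0264]
eef_rot: [0.62, 0.784, -0.001, 0.002]
force: [3.1, -10.9, -2.8]
finger_gap: 0.236
gripper_force: 88.1
```

{"op": "servo_tool", "data": {"moves": "0.5 0 0 0; 0 0 0 0; 0 0 0 0"}}

```text
time: 15.4
ee_pos: [0.5089, 0.1374, 0.0264]
eef_rot: [0.62, 0.784, -0.001, 0.002]
force: [2.7, -8.8, -2.7]
finger_gap: 0.24
gripper_force: 88.1
```

{"op": "servo_tool", "data": {"moves": "0.5 0 0 0; 0 0 0 0; 0 0 0 0"}}

```text
time: 15.7
ee_pos: [0.5079, 0.1406, 0.0264]
eef_rot: [0.619, 0.785, -0.0, 0.001]
force: [0.9, -5.1, -0.7]
finger_gap: 0.238
gripper_force: 88.3
```

{"op": "servo_tool", "data": {"moves": "0.5 0 0 0; 0 0 0 0; 0 0 0 0"}}

```text
time: 16.0
ee_pos: [0.5079, 0.1407, 0.0265]
eef_rot: [0.619, 0.785, -0.0, 0.001]
force: [1.9, -6.5, -1.9]
finger_gap: 0.239
gripper_force: 88.3
```

{"op": "servo_tool", "data": {"moves": "0.5 0 0 0; 0 0 0 0; 0 0 0 0"}}

```text
time: 16.3
ee_pos: [0.508, 0.1408, 0.0264]
eef_rot: [0.62, 0.785, -0.001, 0.001]
force: [2.4, -7.7, -2.0]
finger_gap: 0.232
gripper_force: 88.3
```

{"op": "servo_tool", "data": {"moves": "0.5 0 0 0; 0 0 0 0; 0 0 0 0"}}

```text
time: 16.6
ee_pos: [0.508, 0.1408, 0.0264]
eef_rot: [0.62, 0.785, -0.001, 0.002]
force: [2.0, -7.5, -2.2]
finger_gap: 0.236
gripper_force: 88.2
```

{"op": "servo_tool", "data": {"moves": "1 0 0 0; 0 0 0 0; 0 0 0 0"}}

```text
time: 16.9
ee_pos: [0.508, 0.141, 0.0265]
eef_rot: [0.62, 0.785, -0.001, 0.002]
force: [2.4, -9.0, -2.1]
finger_gap: 0.236
gripper_force: 88.2
```

{"op": "servo_tool", "data": {"moves": "1 0 0 0; 0 0 0 0; 0 0 0 0"}}

```text
time: 17.2
ee_pos: [0.5066, 0.1445, 0.0264]
eef_rot: [0.619, 0.785, -0.001, 0.0]
force: [1.4, -6.0, -1.2]
finger_gap: 0.237
gripper_force: 88.3
```

```bash
python3 - <<'E'
from h import *
import pickle
s=r.read_state(); print(s["time"],s["ee_pos"],s["force"])
c=cam("scene"); pickle.dump(c,open("s4.pkl","wb"))
cv2.imwrite("pics/s4.png",cv2.resize(c[0][165:245,205:305],(800,640),interpolation=cv2.INTER_CUBIC)[:600,:,::-1])
E
```

```text
17.2 [0.50662443 0.14445101 0.02635344] [ 1.40381238 -5.99704132 -1.21246889]
```

View pics/s4.png

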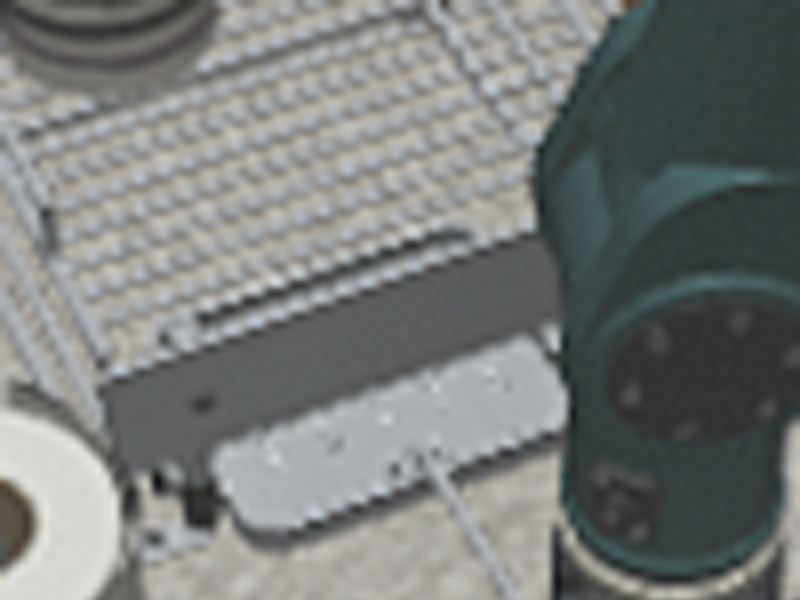

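Both snaps have been felt. The tray stands out in front of the guard with its top front edge from about (270,528) to (555,434), and the hook in the pocket at (415,462).

```bash
python3 - <<'E'
from h import *
import pickle
c=pickle.load(open("s4.pkl","rb"))
O=np.array([.5530,-.0505]); x=np.array([.2351,-.972]); y=np.array([.972,.2351])
S=lambda p:(((p[:2]-O)@x*1000).round(1),((p[:2]-O)@y*1000).round(1))
g=lambda a,b,z:S(ray(c,205+a/8,165+b/8,z))
print("front top",g(290,525,.016),g(550,437,.016),"bottom",g(300,543,0),g(550,455,0),"left",g(217,465,.016), "post", g(203,520,0))
E
```

```text
front top (np.float64(-15.7), np.float64(55.3)) (np.float64(-19.8), np.float64(-53.4)) bottom (np.float64(-13.7), np.float64(50.9)) (np.float64(-16.4), np.float64(-55.5)) left (np.float64(23.4), np.float64(68.8)) post (np.float64(12.8), np.float64(80.1))
```

{"op": "servo_tool", "data": {"moves": "0.5 0 0 0; 0 0 0 0; 0 0 0 0"}}

```text
time: 17.55
ee_pos: [0.5067, 0.1445, 0.0264]
eef_rot: [0.619, 0.785, -0.001, 0.001]
force: [-0.1, -7.0, -1.6]
finger_gap: 0.236
gripper_force: 88.3
```

{"op": "servo_tool", "data": {"moves": "0.5 0 0 0; 0 0 0 0; 0 0 0 0"}}

```text
time: 17.85
ee_pos: [0.5067, 0.1446, 0.0264]
eef_rot: [0.619, 0.785, -0.001, 0.001]
force: [1.8, -7.1, -1.8]
finger_gap: 0.231
gripper_force: 88.2
```

{"op": "servo_tool", "data": {"moves": "1 0 0 0; 0 0 0 0; 0 0 0 0"}}

```text
time: 18.15
ee_pos: [0.5068, 0.1447, 0.0264]
eef_rot: [0.62, 0.785, -0.001, 0.001]
force: [2.3, -9.2, -1.4]
finger_gap: 0.236
gripper_force: 88.2
```

{"op": "servo_tool", "data": {"moves": "1 0 0 0; 0 0 0 0; 0 0 0 0"}}

```text
time: 18.45
ee_pos: [0.5068, 0.1448, 0.0264]
eef_rot: [0.62, 0.785, -0.001, 0.002]
force: [2.2, -10.3, -2.3]
finger_gap: 0.233
gripper_force: 88.1
```

{"op": "servo_tool", "data": {"moves": "-2 0 0 0; -3 0 0 0; -4 0 0 0; -3 0 0 0; 0 0 0 0"}}

```text
time: 18.95
ee_pos: [0.5091, 0.1374, 0.0265]
eef_rot: [0.618, 0.786, 0.0, -0.0]
force: [0.0, -0.5, -1.4]
finger_gap: 0.237
gripper_force: 88.3
```

{"op": "servo_tool", "data": {"moves": "0 0 -6 0; 0 0 -6 0; 0 0 -6 0; 0 0 0 0"}}

```text
time: 19.35
ee_pos: [0.5096, 0.1372, 0.0455]
eef_rot: [0.618, 0.786, 0.001, 0.001]
force: [0.6, 0.0, -2.2]
finger_gap: 0.235
gripper_force: 88.3
```

{"op": "servo_tool", "data": {"moves": "6 0 0 0; 8 0 0 0; 8 0 0 0; 0 0 0 0"}}

```text
time: 19.75
ee_pos: [0.5031, 0.1605, 0.0441]
eef_rot: [0.617, 0.787, 0.0, -0.001]
force: [-0.0, -0.4, -0.2]
finger_gap: 0.241
gripper_force: 88.3
```

{"op": "servo_tool", "data": {"moves": "25 0 0 0; 25 0 0 0; 25 0 0 0; 10 0 0 0; 0 0 0 0"}}

```text
time: 20.25
ee_pos: [0.4833, 0.2426, 0.0442]
eef_rot: [0.617, 0.787, 0.0, -0.0]
force: [-0.7, -0.1, -1.5]
finger_gap: 0.235
gripper_force: 88.3
```

{"op": "servo_tool", "data": {"moves": "0 0 8 0; 0 0 8 0; 0 0 6 0; 0 0 2.5 0; 0 0 0 0"}}

```text
time: 20.75
ee_pos: [0.484, 0.2394, 0.0197]
eef_rot: [0.619, 0.785, -0.0, -0.0]
force: [-0.5, -0.6, -0.0]
finger_gap: 0.238
gripper_force: 88.4
```

{"op": "servo_tool", "data": {"moves": "0 0 0.5 0; 0 0 0.5 0; 0 0 0 0"}}

```text
time: 21.05
ee_pos: [0.484, 0.2395, 0.0197]
eef_rot: [0.619, 0.785, -0.0, 0.0]
force: [-1.9, -1.7, 10.2]
finger_gap: 0.237
gripper_force: 89.9
```

{"op": "servo_tool", "data": {"moves": "0 0 0 0; 0 0 0 0; 0 0 0 0; 0 0 0 0; 0 0 0 0", "hand": 60}}

```text
time: 21.55
ee_pos: [0.4839, 0.2409, 0.0188]
eef_rot: [0.619, 0.786, -0.0, -0.0]
force: [0.0, 0.3, -0.4]
finger_gap: 0.699
gripper_force: 0.0
```

{"op": "servo_tool", "data": {"moves": "0 0 -10 0; 0 0 -30 0; 0 0 -40 0; 0 0 -40 0; 0 0 -40 0"}}

```text
time: 22.05
ee_pos: [0.4834, 0.2406, 0.1809]
eef_rot: [0.619, 0.786, -0.0, -0.0]
force: [0.2, 0.3, 0.6]
finger_gap: 0.702
gripper_force: 0.0
```

{"op": "servo_tool", "data": {"moves": "0 0 -40 0; 0 0 -40 0; -30 0 -40 0; -40 0 0 0; -40 0 0 0"}}

```text
time: 22.55
ee_pos: [0.5103, 0.1334, 0.3012]
eef_rot: [0.618, 0.786, 0.002, 0.001]
force: [-0.2, -0.5, -0.9]
finger_gap: 0.699
gripper_force: 0.0
```

{"op": "servo_tool", "data": {"moves": "-40 0 0 0; -40 0 0 0; -40 0 0 0; -30 0 0 0; 0 0 0 0"}}

```text
time: 23.05
ee_pos: [0.5449, -0.0179, 0.3001]
eef_rot: [0.622, 0.783, -0.0, 0.002]
force: [-0.0, -0.5, -0.3]
finger_gap: 0.7
gripper_force: 0.0
```

```bash
python3 - <<'E'
from h import *
import pickle
s=r.read_state(); print(s["time"],s["ee_pos"])
c=cam("wrist"); pickle.dump(c,open("w5.pkl","wb"))
cv2.imwrite("pics/w5.png",cv2.resize(c[0],(800,600),interpolation=cv2.INTER_CUBIC)[:,:,::-1])
E
```

```text
23.05 [ 0.54494838 -0.01785062  0.30008048]
```

View pics/w5.png

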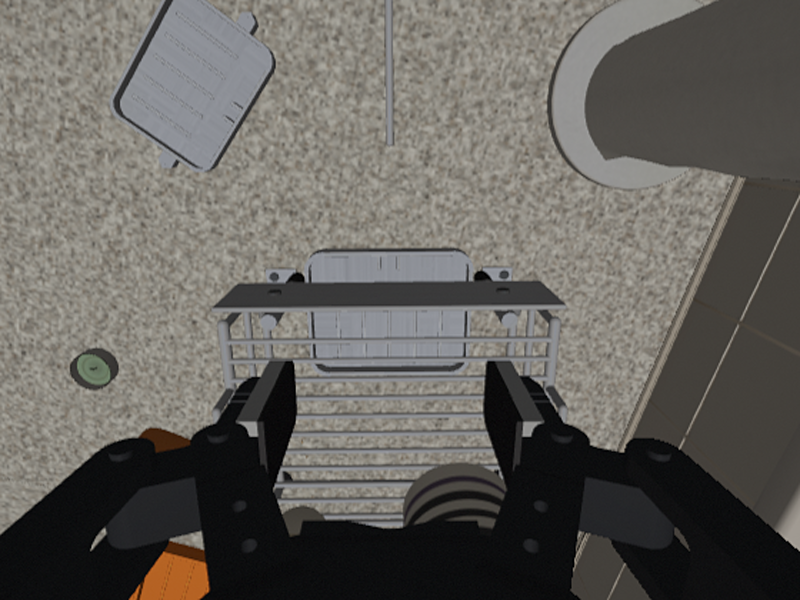

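The tray lies square between the posts, with its front edge at v≈250 (u 312–465) and its rear at v≈370. The rod lies straight in front with its tip at (390,145), and the cups are in place. I'll check the numbers.

```bash
python3 - <<'E'
from h import *
import pickle
c=pickle.load(open("w5.pkl","rb"))
O=np.array([.5530,-.0505]); x=np.array([.2351,-.972]); y=np.array([.972,.2351])
S=lambda u,v,z:(((p:=ray(c,u*.7,v*.7,z))[:2]-O)@x*1000,(p[:2]-O)@y*1000)
g=cv2.cvtColor(c[0],cv2.COLOR_RGB2GRAY).astype(float)
def edge(u,a,b):
    col=cv2.GaussianBlur(g,(3,3),0)[a:b,u]; return a+col.argmin()
for lo,hi,z,n in((168,182,.008,"front face"),(250,264,.012,"rear inner")):
    us=np.arange(232,318,6); vs=np.array([edge(u,lo,hi) for u in us]); print(n,vs)
    P=np.array([S(u/.7,v/.7,z) for u,v in zip(us,vs)]); k=np.polyfit(P[:,1],P[:,0],1); print("yaw",-k[0],"x",k[1])
print("sides",S(308,275,.016),S(468,275,.016),"guard",S(213,306,.118),S(566,303,.118),"posts",S(298,277,.018),S(480,275,.018),"tip",S(390,145,.01))
E
```

```text
front face [175 175 175 175 175 175 175 175 175 174 174 174 174 174 174]
yaw 0.006916767203677595 x -16.457704013606897
rear inner [258 258 258 258 258 258 258 258 258 258 258 258 258 258 257]
yaw -0.005039583037536558 x 98.12661785860386
sides (np.float64(4.192793848632802), np.float64(-72.03042516565517)) (np.float64(5.540986369964594), np.float64(69.7508110222645)) guard (np.float64(-2.4963647210755453), np.float64(-119.81863478835507)) (np.float64(-2.3606751297200366), np.float64(120.00450558393568)) posts (np.float64(5.391322108374478), np.float64(-80.61133529371597)) (np.float64(5.08771634365107), np.float64(80.00087709712935)) tip (np.float64(-105.48023071125337), np.float64(1.631518296372534))
```

```bash
python3 -c "
from station import r
print(r.sign_off())"
```

```text
the job is handed in; nothing more can be done
None
```

I hooked the tray and drew it past both catches until it stopped firmly against the posts; the last picture shows it square and home. The rod is laid flat about 105 mm in front of the guard, and the job is handed in; no verdict was returned.

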